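Take the exposed plate out of the air sampler

TASK

The air sampler has finished its run. Squeeze the two blue side tabs of its sieve head together to free it, lift the head straight off and stand it upright on the teal mat; then lift out the culture plate that lies beneath and set it down flat on the steel tray beside the stack of earlier plates. Keep the plate level and drop nothing, and leave the stack and the jars, cups and timer around as they are.

Things in the scene. Friction and masses are not known exactly. Their poses are not given: they have to be found in the camera images.
- sampler: Bench air sampler, fixed: off-white box 136 (x) x 118 (y) x 75 mm high, small display on its front (-x) face. Origin: centre of its underside on the bench, z up. On its deck (top, z = 75 mm) two grey catch brackets at y = +-43 to +-53 mm (x within +-20 mm, 15 mm high) hold the head's hooks down with inward lips.
- sampler_deck (a point): Centre of the sampler's deck, 75 mm above the bench; axes as the sampler's. Here a pedestal 48 mm in diameter and 6 mm high carries the plate. Round it: four pins 3.5 mm thick, 11 mm high at x, y = +-23.4 mm, and two ribs 3 mm high at x = +-43.5 to +-46.5 mm.
- head: Sieve head, loose, 0.16 kg: off-white hood 84 (x) x 52 (y) x 53 mm high, round perforated steel disc in its top. It stands on the sampler's deck, over the plate, axes as the sampler's. Origin: centre of its underside, z up. A blue ribbed spring tab on its +y and on its -y side, each with a foot hooked under a catch bracket. Set down, it stands on its end walls (x = +-38 to +-42 mm).
- tab_left_pad (a point): Centre of the outer face of the +y tab's pad: (0, 33, 36) mm in the head's frame when out. The pad is upright, 32 mm wide (x), z = 27 to 47 mm, faces +y, with nothing above it; a ledge below it (top at z = 27 mm) reaches out to y = 41.5 mm, so fingertips stay above z = 28 mm.
- tab_right_pad (a point): The same for the -y tab: (0, -33, 36) mm in the head's frame when out, facing -y. The pads are 66 mm apart over their outer faces, 54 mm when both are home; then they are firm and the head can be carried by them.
- tab_left (a joint): Travel of the +y tab into the head: 0 m out, 0.006 m home. Its hook passes the bracket's lip from about 0.003 m if the head is centred, so press it home. Spring 2.7 N at first, 8.1 N at home; a grip of 20 to 30 N is right.
- tab_right (a joint): The same for the -y tab.
- dish: The exposed culture plate, loose: clear round plastic petri dish, 60 mm in diameter, 15 mm high, 16 g. Origin: centre of its underside, at first 81 mm above the bench on the pedestal, under the head; it overhangs the pedestal by 6 mm. With the head off, its rim is free for fingers on the sampler's +x and -x sides (fingertips down to 4 mm above the deck).
- tray: Steel tray, fixed: 170 (x) x 150 (y) mm, floor 3 mm thick, walls 3 mm thick and 14 mm high. Origin: centre of its underside on the bench, z up. The earlier plates stand in its -x half, its +x half is free: a plate fits with its centre at x = +40 mm, y = 0, fingers closing along y.
- mat: Teal mat lying flat on the bench, fixed: 150 (x) x 130 (y) x 2 mm, empty. Origin: centre of its underside.
- plate_1: Earlier plate, lower one of a stack of two petri dishes on the tray, each 60 mm in diameter, 15 mm high. Origin: centre of its underside.
- plate_2: Earlier plate, upper one of the stack. Origin: centre of its underside.
- jar_a: Glass sample jar with white lid, 63 mm in diameter, 98 mm high: a bystander. Origin: centre of its underside.
- jar_b: Glass sample jar with white lid, 63 mm in diameter, 98 mm high: a bystander. Origin: centre of its underside.
- jar_c: Glass sample jar with white lid, 63 mm in diameter, 98 mm high: a bystander. Origin: centre of its underside.
- cup_a: Snap-lid sample cup, 66 x 59 x 105 mm: a bystander. Origin: centre of its underside.
- cup_b: Snap-lid sample cup, 66 x 59 x 105 mm: a bystander. Origin: centre of its underside.
- timer: Small white timer standing upright, 22 x 62 x 68 mm: a bystander. Origin: centre of its underside.

How it is judged:
By the outcome, as a careful person would: the job done as asked, in the order asked, and still so for the second after the job is handed in, with the robot touching nothing.
It also fails if it takes over 72 s, if anything falls off the work surface, if the arm or the gripper's body presses on something with over 40 N, if the wrist force passes 120 N, or if a joint passes its speed limit or range.

ROBOT

A 7-joint arm with a two-finger parallel gripper is mounted at the origin on a cart in front of the work surface, level with it; the furniture and walls round the work are solid. World frame = base frame: x ahead of the robot, y to its left, z up, the work surface at z = 0. Lengths are in m, angles in rad, forces in N, time in s.
With the tool pointing down it reaches from about 0.4 to 0.85 m from the base axis. Payload 10.4 kg.
Tool frame: the origin (TCP) lies midway between the tips of the shut fingers; the grasp point (between the pads) lies 19 mm behind it (manip.grasp_offset is the distance from the TCP to the grasp point, in m); z points along the fingers, y is the line along which they close (so a half turn about z gives the same grasp; the last joint's range is limited). The gripper opens to 85 mm and grips with 20 to 120 N. Pads are 22 mm wide; open, the fingers measure 114 mm over their backs; the gripper's body (76 mm by 85 mm) begins 54 mm behind the grasp point. The pads swing forward as they close: fully open they stand 13 mm farther back than shut.
Start: joints at [-1.215, 0.332, -0.065, 1.46, 0.022, 1.35, -0.088], TCP at [0.231, 0.581, 0.231] pointing down, gripper open.
Joint ranges: [-2.6, 2.6], [-0.5, 2.12], [-1.47, 1.34], [0.16, 2.42], [-1.27, 4.41], [0.06, 2.06], [-2.6, 2.6]. Speed limits (rad/s): [2.22, 2.22, 2.79, 2.79, 3.14, 3.14, 3.14].

INTERFACE

Orientations are given as a unit quaternion [x, y, z, w].
In Python, from workcell import manip, eyes, job, get_obs gives the robot as it stands (manip), with the cameras (eyes), the job (job) and the readings as plain functions.
- The arm moves only by the tool jog_arm, called after ">>>" in YAML: its name, and indented under it one key for each argument. Schema: {"type":"object","properties":{"plan":{"type":"array","items":{"type":"number"},"minItems":7,"maxItems":140},"force":{"type":"number"},"only":{"type":"string"},"quiet":{"type":"boolean"},"lines":{"type":"string"}},"required":["plan"],"additionalProperties":false}. plan is one flat list of numbers that holds 1 to 20 rows one after another, with no inner brackets; each row has 7 numbers: a rotation vector rx, ry, rz in a scale on which 1.0 is pi rad, then dx, dy, dz in fractions of the full range, 1 being 0.4 m, then the opening from 0.0 (shut) to 1.0 (fully open); each row is the pose to reach, as a shift and turn from the pose commanded when the call began, along the tool's axes at that moment; what a row does not reach only later rows make up. A row lasts 1/8 s, in which the tool goes at most 0.0625 m and 0.188 rad, less where a joint would pass 70% of its speed; a pose out of reach is approached as far as the arm can. The fingers move at their own pace and stop on an object; force is the grip in N (left out, the last holds). Time passes only in rows, so rows that do not move let the fingers close. The tool returns the time, the measured TCP pose, the force, the opening and the grip force at its end. only (a regular expression) keeps the lines of the reply that match it, lines (a string "A,B") keeps lines A to B, and quiet returns only ok. A shift or turn number past 1, either way, is cut back to 1. Input that does not fit is refused with a message, and nothing moves.
- get_obs(): the state, without advancing time (a new reading comes with each control period).
- eyes.camera(name): name is "side" or "top"; returns the picture (400x640x3 uint8, blue, green, red); there is no depth.
- eyes.calibration(name): a dict with "fx", "fy", "cx", "cy" (pixels), "world_from_camera" (4x4, takes a point from camera to world coordinates). Camera axes: x right, y up, looking along -z (the intrinsics and any distortion apply to the point x, -y, -z); pixel columns grow to the right and rows downward; lengths in m; the calibration is good to about 2 mm. A picture is of the moment at which its call begins. calibration takes no time and is no camera call.
- job.hand_in(): hands the job in; it is judged then, once.
The state is a dict: "clock": time; "joint_pos": joint angles; "joint_velocities": joint speeds; "tau": joint torques, N m; "position": TCP position; "ee_rot": TCP orientation; "ft_force": force on the tool from outside, world axes, zero at the start; "torque": the same for the moment, N m; "grip_width": opening from 0.0 (shut) to 1.0 (fully open); "grasp_force": force on a finger pad.
Only numpy, scipy, OpenCV 4.12 (cv2) and the standard library are available. Lean on these libraries where they do the work, as an engineer would, in place of code of your own. Each camera call takes 0.05 s, during which the arm holds its last target. There are 200 camera calls.

## Working session

There is one attempt and no reset: what is moved stays moved. The work goes in short steps, Python scripts to look and compute and a tool call to move; the robot and the scene stay as the last step left them, time stands still between calls to the robot, and variables do not carry over. Pictures are saved under pics/ and viewed, at most 10 in all, crops included, and the job is handed in when it is done.

```bash
ls; mkdir -p pics
```

Run:
```python
from workcell import manip, eyes, job, get_obs
import cv2
o=get_obs()
for k in("clock","position","ee_rot","grip_width","ft_force"):print(k,o[k])
print(manip.grasp_offset)
for n in("top","side"):
    cv2.imwrite(f"pics/{n}0.png",eyes.camera(n)); print(n,eyes.calibration(n))
```

```text
pics
workcell.py
clock 0.0
position [0.23099185 0.58035387 0.23050229]
ee_rot [ 1.88246375e-01  9.82121583e-01 -6.99257298e-04 -9.53274538e-05]
grip_width 1.002935684221416
ft_force [ 0.07486425  0.1186441  -0.17256509]
0.0187
top {'fx': 460.50338769898815, 'fy': 460.50338769898815, 'cx': 313.56813638605155, 'cy': 197.82131624838456, 'world_from_camera': array([[-0.00524538,  0.99200181, -0.12611464,  0.34749511],
       [-0.99992195, -0.0037731 ,  0.01191015,  0.07690955],
       [ 0.01133904,  0.12616727,  0.99194418,  1.41316637],
       [ 0.        ,  0.        ,  0.        ,  1.        ]])}
side {'fx': 489.64345120412077, 'fy': 489.64345120412077, 'cx': 314.17564801615526, 'cy': 204.28689777666452, 'world_from_camera': array([[ 0.89281677,  0.37108508, -0.25529212,  0.17120312],
       [-0.4501152 ,  0.71421325, -0.53599976, -0.63365637],
       [-0.0165685 ,  0.59346044,  0.8046926 ,  1.15486147],
       [ 0.        ,  0.        ,  0.        ,  1.        ]])}
```

View pics/top0.png

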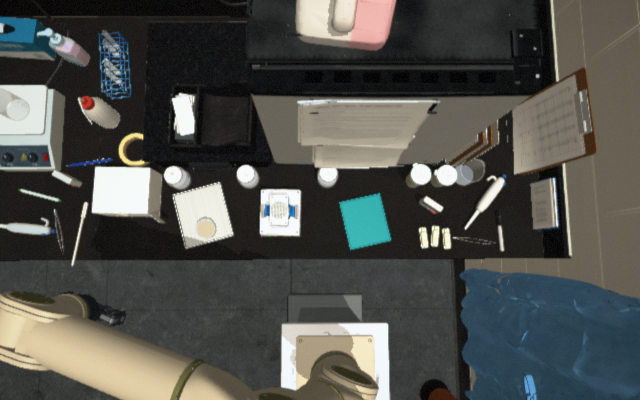

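View pics/side0.png

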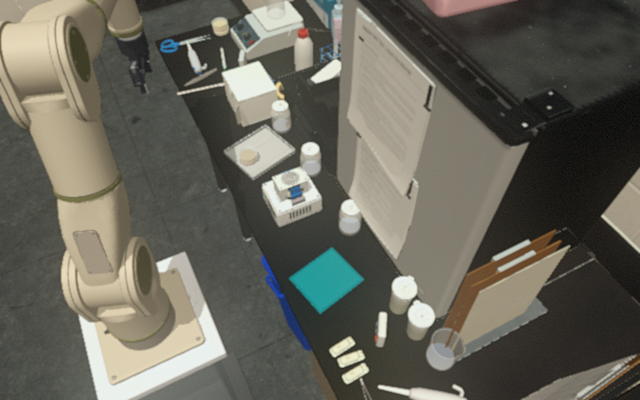

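Create h.py:
```python
from workcell import manip, eyes, job, get_obs
import cv2, numpy as np
from scipy.spatial.transform import Rotation as R
def ray(n,u,v):
    c=eyes.calibration(n); T=np.array(c["world_from_camera"])
    d=T[:3,:3]@np.array([(u-c["cx"])/c["fx"],-(v-c["cy"])/c["fy"],-1]); return T[:3,3],d
def onz(n,u,v,z):
    o,d=ray(n,u,v); return o+d*(z-o[2])/d[2]
def proj(n,P):
    c=eyes.calibration(n); p=np.linalg.inv(np.array(c["world_from_camera"]))@np.r_[P,1]
    return np.array([c["cx"]+c["fx"]*p[0]/-p[2], c["cy"]-c["fy"]*p[1]/-p[2]])
def two(a,b):
    (o1,d1),(o2,d2)=ray("top",*a),ray("side",*b)
    s=np.linalg.lstsq(np.c_[d1,-d2],o2-o1,rcond=None)[0]
    p,q=o1+s[0]*d1,o2+s[1]*d2; return (p+q)/2,np.linalg.norm(p-q)
def blobs(img,lo,hi,box,amin=5):
    x0,y0,x1,y1=box; m=cv2.inRange(cv2.cvtColor(img[y0:y1,x0:x1],cv2.COLOR_BGR2HSV),lo,hi)
    cs=cv2.findContours(m,cv2.RETR_EXTERNAL,cv2.CHAIN_APPROX_NONE)[0]
    n,l,s,c=cv2.connectedComponentsWithStats(m)
    out=[]
    for k in cs:
        if cv2.contourArea(k)<amin: continue
        r=cv2.minAreaRect(k); out.append((cv2.contourArea(k),np.add(r[0],(x0,y0)),r[1],r[2],cv2.boxPoints(r)+(x0,y0)))
    return sorted(out,key=lambda t:-t[0])
```

Run:
```python
from h import *
t=cv2.imread("pics/top0.png");s=cv2.imread("pics/side0.png")
a=cv2.resize(t[155:255,160:400],None,fx=3.3,fy=3.3,interpolation=cv2.INTER_CUBIC)
b=cv2.resize(s[120:260,220:370],None,fx=4,fy=4,interpolation=cv2.INTER_CUBIC)
cv2.imwrite("pics/a.png",a);cv2.imwrite("pics/b.png",b)
for nm,im,box in(("top",t,(160,155,400,255)),("side",s,(220,120,400,330))):
  for col,lo,hi in(("blue",(95,90,50),(125,255,255)),("teal",(82,120,60),(94,255,255))):
    for A,c,w,ang,bp in blobs(im,lo,hi,box,4): print(nm,col,A,c.round(1),np.round(w,1),round(ang,1),bp.round(1).tolist())
```

```text
top blue 48.5 [291.5 210.5] [ 5. 11.] 0.0 [[289.0, 216.0], [289.0, 205.0], [294.0, 205.0], [294.0, 216.0]]
top blue 30.5 [266.5 210.5] [11.  3.] 90.0 [[265.0, 205.0], [268.0, 205.0], [268.0, 216.0], [265.0, 216.0]]
top teal 2072.0 [364.7 220.8] [50.6 43.7] 76.8 [[337.7, 201.2], [380.2, 191.2], [391.8, 240.4], [349.3, 250.4]]
side blue 600.5 [278.2 293.4] [84.1 10.7] 63.4 [[254.6, 258.2], [264.2, 253.4], [301.8, 328.6], [292.2, 333.4]]
side blue 85.5 [295.4 191.6] [10.1 10.4] 71.6 [[288.8, 188.4], [298.7, 185.1], [301.9, 194.7], [292.0, 198.0]]
side teal 2550.0 [325.9 278.5] [48.7 58.3] 51.3 [[287.9, 277.7], [333.4, 241.3], [363.9, 279.3], [318.4, 315.7]]
```

View pics/a.png

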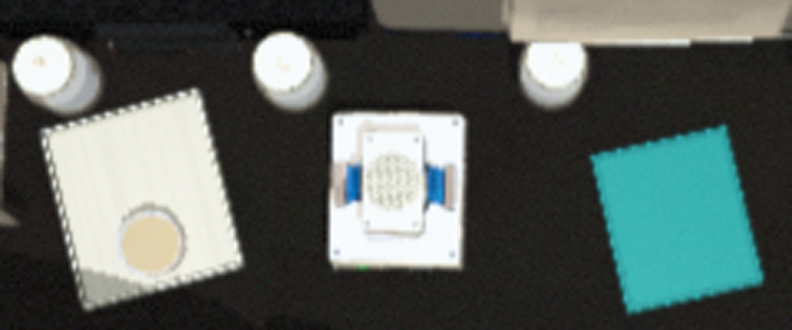

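View pics/b.png

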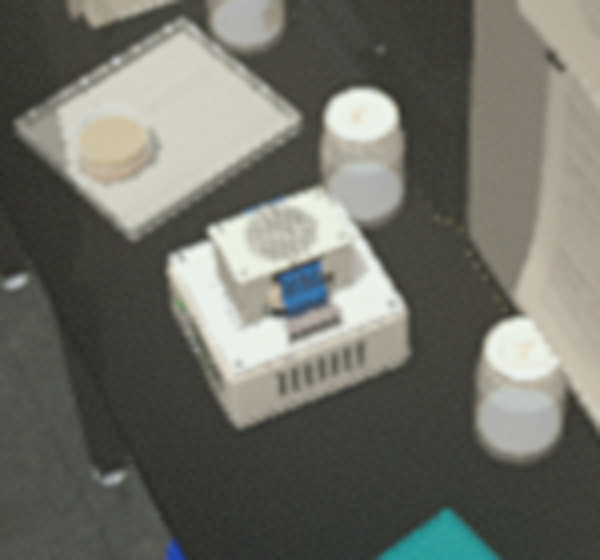

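Run:
```python
from h import *
np.set_printoptions(precision=4,suppress=True)
t=cv2.imread("pics/top0.png");s=cv2.imread("pics/side0.png")
C=lambda l:[(x/3.3+160-.35,y/3.3+155-.35) for x,y in l]
def fit(l,z,nm):
    P=np.array([onz("top",u,v,z)[:2] for u,v in C(l)]); c=P.mean(0)
    e=[P[(i+1)%4]-P[i] for i in range(4)]
    print(nm,c,"len",np.linalg.norm(e,axis=1),"yaw(x axis)",np.degrees([np.arctan2(*(a)[::-1]) for a in e])); return P
fit([(340,122),(457,124),(452,253),(337,253)],.075,"deckscrews")
fit([(330,112),(465,114),(463,268),(330,267)],.075,"deck")
fit([(370,138),(415,140),(414,223),(366,223)],.128,"headscrews")
# white mask
for A,c,w,a,bp in blobs(t,(0,0,225),(180,40,255),(250,180,310,245),300): 
    print("white",A,c,w,a); print(fit(((bp-[160,155]+.35)*3.3),.075,"deckmask"))
tray=fit([(42,128),(198,90),(243,268),(85,310)],.014,"tray")
for A,c,w,a,bp in blobs(t,(0,0,130),(180,60,255),(170,175,240,250),300): fit(((bp-[160,155]+.35)*3.3),.014,"traymask")
for A,c,w,a,bp in blobs(t,(82,120,60),(94,255,255),(320,180,400,255),300): fit(((bp-[160,155]+.35)*3.3),.002,"mat")
print("disc 2view",two((393/3.3+160-.35,180/3.3+155-.35),(282/4+220-.4,232/4+120-.4)))
for nm,p,z in(("tabs",(279,210.5),.118),("L",(266.5,210.5),.11),("R",(291.5,210.5),.11)): print(nm,onz("top",*p,z))
for nm,p,z in(("stack",(152,240),.035),("jarL",(43,68),.098),("jarM",(285,60),.098),("jarR",(553,65),.098)):print(nm,onz("top",*C([p])[0],z))
```

```text
deckscrews [0.4778 0.1595] len [0.1039 0.1146 0.101  0.1162] yaw(x axis) [-91.1989 177.7436  89.7345  -0.8005]
deck [0.4759 0.159 ] len [0.12   0.1367 0.1167 0.1375] yaw(x axis) [-91.0634 179.1674  89.2983   0.5448]
headscrews [0.4784 0.1607] len [0.0384 0.0708 0.0406 0.0726] yaw(x axis) [-92.7836 179.457   89.7473  -2.3152]
white 1517.0 [279.5 212. ] (44.0, 39.0) 90.0
deckmask [0.4767 0.1604] len [0.1143 0.1289 0.1129 0.1288] yaw(x axis) [-90.2067 179.9281  89.7307   0.5393]
[[0.5413 0.2178]
 [0.5409 0.1035]
 [0.412  0.1036]
 [0.4126 0.2166]]
tray [0.4748 0.3975] len [0.1477 0.1713 0.1481 0.1736] yaw(x axis) [ -76.231  -164.9278  104.6884   14.9134]
traymask [0.4754 0.3983] len [0.1516 0.1725 0.1494 0.1717] yaw(x axis) [ -75.8746 -165.0802  103.8296   15.6495]
mat [ 0.4557 -0.097 ] len [0.1358 0.1555 0.134  0.1549] yaw(x axis) [ -76.9241 -168.1575  102.8255   12.502 ]
disc 2view (array([0.4788, 0.1591, 0.1304]), np.float64(0.00014015118947422085))
tabs [0.4765 0.1591 0.118 ]
L [0.4774 0.1951 0.11  ]
R [0.4771 0.1242 0.11  ]
stack [0.435  0.3828 0.035 ]
jarL [0.5819 0.4675 0.098 ]
jarM [0.5884 0.2563 0.098 ]
jarR [0.5832 0.0212 0.098 ]
```

Create d.py:
```python
# usage: d.py x y z yaw_of_tool_y_deg -> row numbers from measured pose
import sys; from h import *
x,y,z,a=map(float,sys.argv[1:]); o=get_obs()
r=R.from_quat(o["ee_rot"]); a=np.radians(a)
Y=np.array([np.cos(a),np.sin(a),0]); Z=np.array([0,0,-1.]); 
c=[R.from_matrix(np.c_[np.cross(s*Y,Z),s*Y,Z]) for s in(1,-1)]
w=min(((r.inv()*q).as_rotvec() for q in c),key=np.linalg.norm)
print("rot",w.round(4),"d",r.inv().apply(np.array([x,y,z])-o["position"]).round(4),"joints",np.round(o["joint_pos"],2))
```

```bash
python3 d.py .4775 .1597 .2 89.4
```

```text
rot [-1.300e-03 -2.000e-04 -3.683e-01] d [-0.3846 -0.2997  0.031 ] joints [-1.21  0.33 -0.06  1.46  0.02  1.35 -0.09]
```

The manual's scale: shifts go in shares of 0.4 m and turns go in shares of pi rad. Converting my numbers, -0.385 m / 0.4 = -0.9625, -0.3 m / 0.4 = -0.75, -0.368 rad / 3.1416 = -0.1171.

>>> jog_arm:
  plan: [0, 0, -0.0318, -0.25, -0.195, 0, 1, 0, 0, -0.0637, -0.5, -0.39, 0, 1, 0, 0, -0.0955, -0.75, -0.585, 0.025, 1, 0, 0, -0.1171, -0.9625, -0.75, 0.075, 1, 0, 0, -0.1171, -0.9625, -0.75, 0.075, 1, 0, 0, -0.1171, -0.9625, -0.75, 0.075, 1, 0, 0, -0.1171, -0.9625, -0.75, 0.075, 1, 0, 0, -0.1171, -0.9625, -0.75, 0.075, 1, 0, 0, -0.1171, -0.9625, -0.75, 0.075, 1, 0, 0, -0.1171, -0.9625, -0.75, 0.075, 1, 0, 0, -0.1171, -0.9625, -0.75, 0.075, 1, 0, 0, -0.1171, -0.9625, -0.75, 0.075, 1]
  force: 25

```text
clock: 1.6
position: [0.4775, 0.1606, 0.2013]
ee_rot: [0.004, 1.0, 0.0, -0.0]
ft_force: [1.4, -0.8, 0.4]
grip_width: 1.003
grasp_force: 0.0
```

```bash
python3 d.py .4775 .1597 .1025 89.4
```

```text
rot [ 0.0002 -0.      0.0015] d [-0.     -0.0009  0.0988] joints [-0.65  0.08  0.25  1.83 -0.02  1.24  1.17]
```

In the tool's units: 0.099 m / 0.4 = 0.2475, 0.085 m / 0.4 = 0.2125.

>>> jog_arm:
  plan: [0, 0, 0, 0, -0.0025, 0.125, 1, 0, 0, 0, 0, -0.0025, 0.175, 1, 0, 0, 0, 0, -0.0025, 0.2125, 1, 0, 0, 0, 0, -0.0025, 0.2475, 1, 0, 0, 0, 0, -0.0025, 0.2475, 1, 0, 0, 0, 0, -0.0025, 0.2475, 1]
  force: 25

```text
clock: 2.35
position: [0.4783, 0.1588, 0.103]
ee_rot: [0.005, 1.0, 0.0, 0.0]
ft_force: [-0.2, -0.6, 0.0]
grip_width: 1.0
grasp_force: 0.0
```

Run:
```python
from h import *
t=eyes.camera("top");s=eyes.camera("side")
a=cv2.resize(t[165:265,230:330],(400,400),interpolation=cv2.INTER_CUBIC)
b=cv2.resize(s[120:220,250:350],(400,400),interpolation=cv2.INTER_CUBIC)
cv2.imwrite("pics/c.png",np.hstack([a,b]))
```

```text
(no output)
```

View pics/c.png

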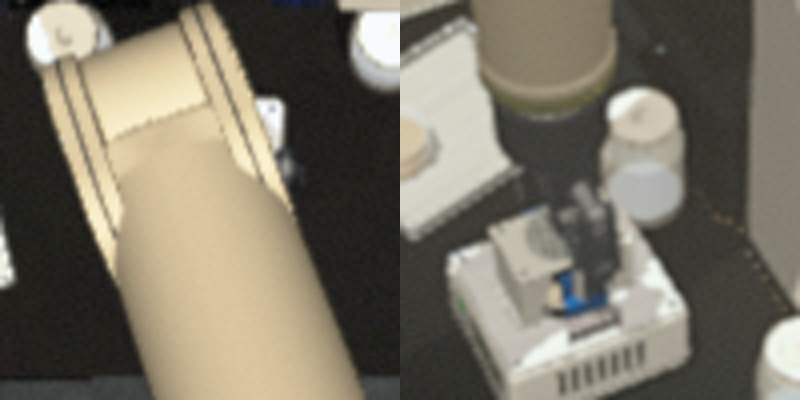

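Run:
```python
from h import *
f=lambda *P:((proj("side",P)-[250,120])*4+[400,0]).round(1)
print("tab corners", [f(.4775+dx,.1597-.033,z) for dx in(-.016,.016) for z in(.102,.122)])
print("finger tip inner", [f(.4783+dx,.1588-.0425,z) for dx in(-.011,.011) for z in(.116,.14)])
print("finger tip outer", [f(.4783+dx,.1588-.057,z) for dx in(-.011,.011) for z in(.116,.14)])
s=cv2.imread("pics/side0.png")
print([ (A,((c-[250,120])*4+[400,0]),w) for A,c,w,a,b in blobs(s,(95,90,50),(125,255,255),(270,170,320,210),4)])
```

```text
tab corners [array([560. , 298.9]), array([558.3, 280.7]), array([602.4, 281.7]), array([601.3, 263.5])]
finger tip inner [array([573.2, 293.9]), array([571.4, 271.7]), array([602.7, 282. ]), array([601.3, 259.7])]
finger tip outer [array([582.5, 309.2]), array([580.8, 287.1]), array([612.2, 297.1]), array([610.9, 274.9])]
[(85.5, array([581.40000916, 286.19999695]), (10.119288444519043, 10.435514450073242))]
```

>>> jog_arm:
  plan: [0, 0, 0, 0, 0, 0, 0.7, 0, 0, 0, 0, 0, 0, 0.5, 0, 0, 0, 0, 0, 0, 0.5, 0, 0, 0, 0, 0, 0, 0.5, 0, 0, 0, 0, 0, 0, 0.5, 0, 0, 0, 0, 0, 0, 0.5, 0, 0, 0, 0, 0, 0, 0.5, 0, 0, 0, 0, 0, 0, 0.5]
  force: 27

```text
clock: 3.45
position: [0.4786, 0.1591, 0.1038]
ee_rot: [0.006, 1.0, 0.001, 0.001]
ft_force: [-3.8, -0.1, 11.8]
grip_width: 0.607
grasp_force: 26.2
```

In the tool's units: -0.02 m / 0.4 = -0.05, -0.016 m / 0.4 = -0.04.

>>> jog_arm:
  plan: [0, 0, 0, 0, 0, -0.005, 0.5, 0, 0, 0, 0, 0, -0.0125, 0.5, 0, 0, 0, 0, 0, -0.02, 0.5, 0, 0, 0, 0, 0, -0.03, 0.5, 0, 0, 0, 0, 0, -0.04, 0.5, 0, 0, 0, 0, 0, -0.05, 0.5]

```text
clock: 4.2
position: [0.4779, 0.1586, 0.1226]
ee_rot: [0.005, 1.0, 0.0, 0.0]
ft_force: [1.2, -0.2, -0.9]
grip_width: 0.607
grasp_force: 28.6
```

Run:
```python
from h import *
t=eyes.camera("top");s=eyes.camera("side")
b=cv2.resize(s[110:230,240:360],(600,600),interpolation=cv2.INTER_CUBIC)
cv2.imwrite("pics/d.png",b)
```

```text
(no output)
```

View pics/d.png

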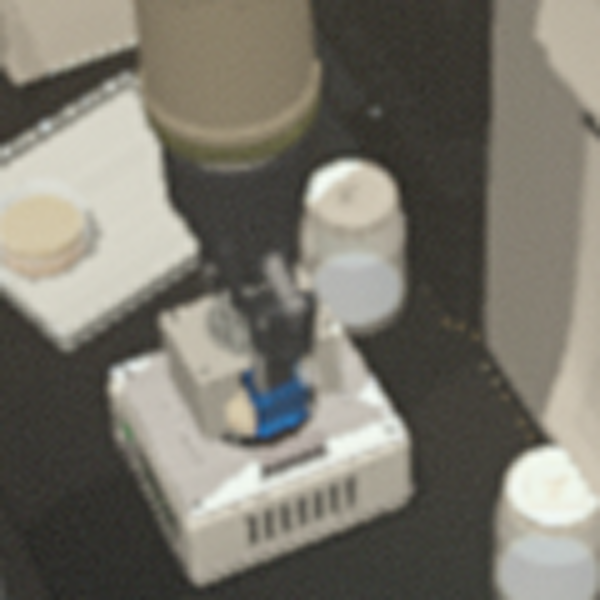

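In the tool's units: -0.256 m / 0.4 = -0.64, -0.05 m / 0.4 = -0.125.

>>> jog_arm:
  plan: [0, 0, 0, 0, 0, -0.0625, 0.5, 0, 0, 0, 0, 0, -0.125, 0.5, 0, 0, 0, 0.0025, -0.025, -0.1375, 0.5, 0, 0, 0, 0.01, -0.075, -0.1375, 0.5, 0, 0, 0, 0.0175, -0.15, -0.1375, 0.5, 0, 0, 0, 0.025, -0.2375, -0.1375, 0.5, 0, 0, 0, 0.0325, -0.325, -0.1375, 0.5, 0, 0, 0, 0.04, -0.4125, -0.1375, 0.5, 0, 0, 0, 0.0475, -0.5, -0.1375, 0.5, 0, 0, 0, 0.0525, -0.575, -0.1375, 0.5, 0, 0, 0, 0.055, -0.62, -0.1375, 0.5, 0, 0, 0, 0.055, -0.64, -0.1375, 0.5, 0, 0, 0, 0.055, -0.64, -0.1375, 0.5, 0, 0, 0, 0.055, -0.64, -0.1375, 0.5, 0, 0, 0, 0.055, -0.64, -0.1375, 0.5]

```text
clock: 6.18
position: [0.4532, -0.0965, 0.1772]
ee_rot: [0.005, 1.0, 0.0, -0.0]
ft_force: [0.2, -0.3, -2.0]
grip_width: 0.608
grasp_force: 29.2
```

```bash
python3 d.py .4557 -.097 .0315 89.4
```

Run:
```python
from h import *
t=eyes.camera("top");s=eyes.camera("side")
cv2.imwrite("pics/t1.png",t);cv2.imwrite("pics/s1.png",s)
a=cv2.resize(t[165:265,230:330],(400,400),interpolation=cv2.INTER_CUBIC)
b=cv2.resize(s[160:310,260:410],(400,400),interpolation=cv2.INTER_CUBIC)
cv2.imwrite("pics/e.png",np.hstack([a,b]))
```

```text
rot [ 0.0001 -0.0001  0.0009] d [-0.0025 -0.0005  0.1457] joints [-0.38 -0.01  0.49  1.97  0.    1.18  1.68]
```

View pics/e.png

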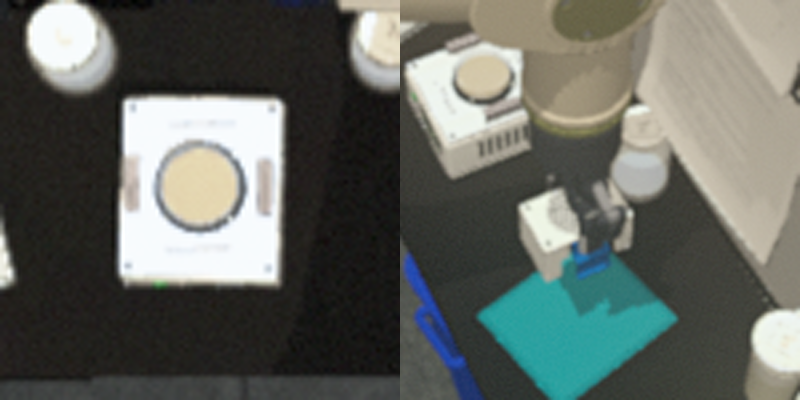

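In the tool's units: 0.142 m / 0.4 = 0.355, 0.141 m / 0.4 = 0.3525.

>>> jog_arm:
  plan: [0, 0, 0, -0.005, 0, 0.075, 0.5, 0, 0, 0, -0.005, 0, 0.15, 0.5, 0, 0, 0, -0.005, 0, 0.225, 0.5, 0, 0, 0, -0.005, 0, 0.2875, 0.5, 0, 0, 0, -0.005, 0, 0.325, 0.5, 0, 0, 0, -0.005, 0, 0.3425, 0.5, 0, 0, 0, -0.005, 0, 0.3525, 0.5, 0, 0, 0, -0.005, 0, 0.355, 0.5, 0, 0, 0, -0.005, 0, 0.355, 0.5, 0, 0, 0, -0.005, 0, 0.355, 0.5]

```text
clock: 7.52
position: [0.4554, -0.0971, 0.0356]
ee_rot: [0.005, 1.0, 0.0, 0.0]
ft_force: [0.6, 0.0, -1.2]
grip_width: 0.607
grasp_force: 29.2
```

Run:
```python
from h import *
t=cv2.imread("pics/t1.png")
for A,c,w,a,b in blobs(t,(8,40,120),(30,160,255),(262,195,298,230),20): print(A,c,w,[onz("top",*c,z).round(4) for z in(.081,.088,.096)])
g=t[190:234,255:305]; m=cv2.inRange(g,(0,0,0),(140,140,140))
cs=max(cv2.findContours(m,cv2.RETR_EXTERNAL,cv2.CHAIN_APPROX_NONE)[0],key=cv2.contourArea)
e=cv2.fitEllipse(cs);print(e, [onz("top",e[0][0]+255,e[0][1]+190,z).round(4) for z in(.081,.096)])
C=lambda x,y:(x/4+230-.38,y/4+165-.38)
for nm,l in(("scr",[(133,108),(271,108),(267,267),(127,267)]),("edge",[(121,97),(284,98),(281,287),(119,282)])):
  P=np.array([onz("top",*C(*p),.075)[:2] for p in l]); e=[P[1]-P[0],P[2]-P[1],P[3]-P[2],P[0]-P[3]]
  print(nm,P.mean(0),[np.degrees(np.arctan2(q[1],q[0])).round(1) for q in e])
print("brackets",[onz("top",*C(*p),.09).round(4) for p in((131,183),(265,186))])
```

```text
225.5 [279.5 210.5] (17.0, 17.0) [array([0.4801, 0.16  , 0.081 ]), array([0.4794, 0.1596, 0.088 ]), array([0.4786, 0.1591, 0.096 ])]
((2.360399007797241, 16.117815017700195), (5.053408145904541, 65.60931396484375), 0.9405781626701355) [array([0.4932, 0.2244, 0.081 ]), array([0.4915, 0.2227, 0.096 ])]
scr [0.47813169 0.16038575] [np.float64(-90.2), np.float64(178.5), np.float64(89.7), np.float64(-1.6)]
edge [0.47568539 0.15910347] [np.float64(-90.6), np.float64(179.0), np.float64(88.0), np.float64(-0.1)]
brackets [array([0.4798, 0.2088, 0.09  ]), array([0.4772, 0.1123, 0.09  ])]
```

In the tool's units: 0.004 m / 0.4 = 0.01, 0.003 m / 0.4 = 0.0075.

>>> jog_arm:
  plan: [0, 0, 0, 0, 0, 0.005, 0.5, 0, 0, 0, 0, 0, 0.0075, 0.5, 0, 0, 0, 0, 0, 0.01, 0.5, 0, 0, 0, 0, 0, 0.01, 0.5]

```text
clock: 8.02
position: [0.4551, -0.0972, 0.0312]
ee_rot: [0.005, 1.0, 0.0, -0.0]
ft_force: [0.0, -0.2, -0.7]
grip_width: 0.609
grasp_force: 29.2
```

>>> jog_arm:
  plan: [0, 0, 0, 0, 0, 0.0025, 0.5, 0, 0, 0, 0, 0, 0.0038, 0.5, 0, 0, 0, 0, 0, 0.0038, 0.5]

```text
clock: 8.4
position: [0.4553, -0.0972, 0.0309]
ee_rot: [0.006, 1.0, 0.0, 0.0]
ft_force: [-8.1, 0.6, 19.1]
grip_width: 0.607
grasp_force: 33.8
```

In the tool's units: -0.001 m / 0.4 = -0.0025.

>>> jog_arm:
  plan: [0, 0, 0, 0, 0, -0.0025, 0.5, 0, 0, 0, 0, 0, -0.0025, 0.7, 0, 0, 0, 0, 0, -0.0025, 0.8, 0, 0, 0, 0, 0, -0.0025, 1, 0, 0, 0, 0, 0, -0.0025, 1, 0, 0, 0, 0, 0, -0.0025, 1, 0, 0, 0, 0, 0, -0.0025, 1, 0, 0, 0, 0, 0, -0.0025, 1]

```text
clock: 9.4
position: [0.4551, -0.0971, 0.0308]
ee_rot: [0.005, 1.0, 0.0, 0.0]
ft_force: [-0.2, 0.9, -0.5]
grip_width: 0.998
grasp_force: 0.0
```

>>> jog_arm:
  plan: [0, 0, 0, 0, 0, -0.025, 1, 0, 0, 0, 0, 0, -0.0625, 1, 0, 0, 0, 0, 0, -0.125, 1, 0, 0, 0, 0, 0, -0.25, 1, 0, 0, 0, 0, 0, -0.375, 1, 0, 0, 0, 0, 0, -0.375, 1, 0, 0, 0, 0, 0, -0.375, 1]

```text
clock: 10.28
position: [0.455, -0.0971, 0.181]
ee_rot: [0.005, 1.0, 0.0, 0.0]
ft_force: [0.6, 0.2, 0.1]
grip_width: 1.001
grasp_force: 0.0
```

```bash
python3 d.py .4788 .16 .18 -0.6
```

```text
rot [8.0000e-04 1.0000e-04 1.5704e+00] d [-0.0211  0.2574  0.0011] joints [-0.39 -0.01  0.51  1.96  0.    1.19  1.68]
```

In the tool's units: 0.2574 m / 0.4 = 0.6435, 0.18 m / 0.4 = 0.45, 1.5704 rad / 3.1416 = 0.4999.

>>> jog_arm:
  plan: [0, 0, 0.0509, -0.005, 0.075, 0, 1, 0, 0, 0.105, -0.01, 0.15, 0, 1, 0, 0, 0.1592, -0.015, 0.225, 0, 1, 0, 0, 0.2133, -0.02, 0.3, 0, 1, 0, 0, 0.2674, -0.025, 0.375, 0, 1, 0, 0, 0.3215, -0.03, 0.45, 0, 1, 0, 0, 0.3756, -0.0375, 0.525, 0, 1, 0, 0, 0.4297, -0.045, 0.6, 0, 1, 0, 0, 0.4775, -0.05, 0.6375, 0, 1, 0, 0, 0.4999, -0.0528, 0.6435, 0, 1, 0, 0, 0.4999, -0.0528, 0.6435, 0, 1, 0, 0, 0.4999, -0.0528, 0.6435, 0, 1, 0, 0, 0.4999, -0.0528, 0.6435, 0, 1]

```text
clock: 11.9
position: [0.4789, 0.1596, 0.1806]
ee_rot: [0.711, 0.704, -0.0, -0.0]
ft_force: [0.1, 0.7, 0.1]
grip_width: 1.0
grasp_force: 0.0
```

```bash
python3 d.py .4788 .16 .078 -0.6
```

Run:
```python
from h import *
t=eyes.camera("top");s=eyes.camera("side")
a=cv2.resize(t[170:270,320:420],(400,400),interpolation=cv2.INTER_CUBIC)
b=cv2.resize(s[130:330,240:440],(400,400),interpolation=cv2.INTER_CUBIC)
cv2.imwrite("pics/f.png",np.hstack([a,b]))
```

```text
rot [-0.0003  0.0001  0.0005] d [ 4.000e-04 -1.000e-04  1.026e-01] joints [-0.67  0.1   0.28  1.86 -0.03  1.19 -0.4 ]
```

View pics/f.png

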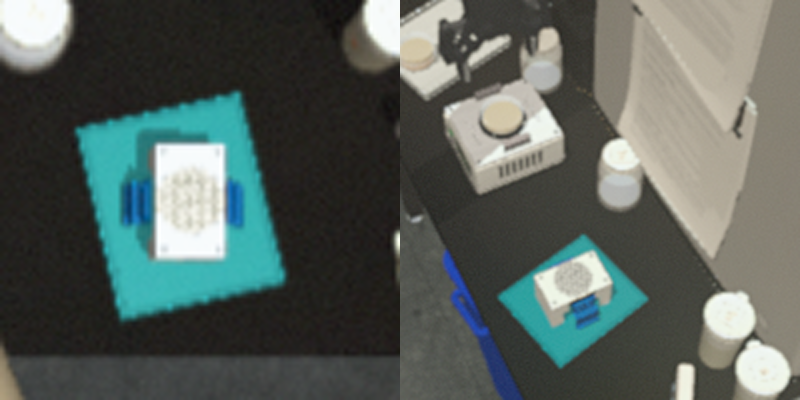

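In the tool's units: 0.103 m / 0.4 = 0.2575, 0.102 m / 0.4 = 0.255.

>>> jog_arm:
  plan: [0, 0, 0, 0.001, 0, 0.1, 1, 0, 0, 0, 0.001, 0, 0.1625, 1, 0, 0, 0, 0.001, 0, 0.2125, 1, 0, 0, 0, 0.001, 0, 0.2425, 1, 0, 0, 0, 0.001, 0, 0.255, 1, 0, 0, 0, 0.001, 0, 0.2575, 1, 0, 0, 0, 0.001, 0, 0.2575, 1, 0, 0, 0, 0.001, 0, 0.2575, 1]
  force: 20

```text
clock: 13.0
position: [0.4793, 0.1606, 0.0783]
ee_rot: [0.711, 0.703, 0.0, 0.0]
ft_force: [-0.9, -0.3, -0.4]
grip_width: 1.001
grasp_force: 0.0
```

>>> jog_arm:
  plan: [0, 0, 0, 0, 0, 0, 0.8, 0, 0, 0, 0, 0, 0, 0.72, 0, 0, 0, 0, 0, 0, 0.6, 0, 0, 0, 0, 0, 0, 0.6, 0, 0, 0, 0, 0, 0, 0.6, 0, 0, 0, 0, 0, 0, 0.6, 0, 0, 0, 0, 0, 0, 0.6]

```text
clock: 13.88
position: [0.4791, 0.1604, 0.0781]
ee_rot: [0.711, 0.703, 0.0, -0.0]
ft_force: [-2.0, -0.5, 5.8]
grip_width: 0.694
grasp_force: 21.3
```

In the tool's units: -0.09 m / 0.4 = -0.225, -0.075 m / 0.4 = -0.1875.

>>> jog_arm:
  plan: [0, 0, 0, 0, 0, -0.005, 0.6, 0, 0, 0, 0, 0, -0.0125, 0.6, 0, 0, 0, 0, 0, -0.025, 0.6, 0, 0, 0, 0, 0, -0.045, 0.6, 0, 0, 0, 0, 0, -0.075, 0.6, 0, 0, 0, 0, 0, -0.125, 0.6, 0, 0, 0, 0, 0, -0.1875, 0.6, 0, 0, 0, 0, 0, -0.225, 0.6, 0, 0, 0, 0, 0, -0.225, 0.6, 0, 0, 0, 0, 0, -0.225, 0.6]

```text
clock: 15.12
position: [0.4786, 0.1603, 0.1671]
ee_rot: [0.711, 0.703, -0.0, -0.0]
ft_force: [-0.5, 0.1, 0.1]
grip_width: 0.69
grasp_force: 21.6
```

```bash
python3 d.py .5107 .4076 .165 105; python3 d.py .5107 .4076 .165 -75
```

Run:
```python
from h import *
t=eyes.camera("top");s=eyes.camera("side")
a=cv2.resize(t[140:260,160:320],(533,400),interpolation=cv2.INTER_CUBIC)
b=cv2.resize(s[110:210,235:302],(267,400),interpolation=cv2.INTER_CUBIC)
cv2.imwrite("pics/g.png",np.hstack([a,b]))
```

```text
rot [-5.0000e-04  9.0000e-04  1.2987e+00] d [0.2476 0.0295 0.002 ] joints [-0.67  0.11  0.28  1.87 -0.03  1.16 -0.39]
rot [-5.0000e-04  9.0000e-04  1.2987e+00] d [0.2476 0.0295 0.002 ] joints [-0.67  0.11  0.28  1.87 -0.03  1.16 -0.39]
```

View pics/g.png

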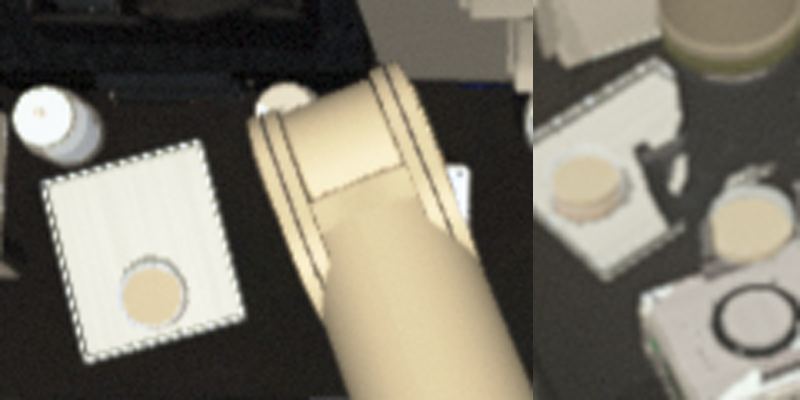

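In the tool's units: 0.2476 m / 0.4 = 0.619, 0.245 m / 0.4 = 0.6125, 1.28 rad / 3.1416 = 0.4074.

>>> jog_arm:
  plan: [0, 0, 0.0159, 0.025, 0.0025, 0, 0.6, 0, 0, 0.0477, 0.075, 0.0075, 0, 0.6, 0, 0, 0.0859, 0.1325, 0.015, 0, 0.6, 0, 0, 0.1273, 0.195, 0.0225, 0, 0.6, 0, 0, 0.1687, 0.2575, 0.03, 0, 0.6, 0, 0, 0.2101, 0.32, 0.0375, 0, 0.6, 0, 0, 0.2515, 0.3825, 0.045, 0, 0.6, 0, 0, 0.2928, 0.445, 0.0525, 0, 0.6, 0, 0, 0.3342, 0.5075, 0.06, 0, 0.6, 0, 0, 0.3692, 0.5625, 0.0675, 0, 0.6, 0, 0, 0.3947, 0.5975, 0.0713, 0, 0.6, 0, 0, 0.4074, 0.6125, 0.0725, 0, 0.6, 0, 0, 0.4134, 0.619, 0.0738, 0, 0.6, 0, 0, 0.4134, 0.619, 0.0738, 0, 0.6, 0, 0, 0.4134, 0.619, 0.0738, 0, 0.6, 0, 0, 0.4134, 0.619, 0.0738, 0, 0.6]

```text
clock: 17.23
position: [0.5112, 0.4074, 0.1679]
ee_rot: [0.991, 0.13, 0.0, -0.0]
ft_force: [-0.5, 0.8, 0.3]
grip_width: 0.69
grasp_force: 21.6
```

```bash
python3 d.py .5107 .4076 .0 105
```

```text
rot [-0.0001 -0.0001 -0.0002] d [-0.0004 -0.0003  0.1679] joints [-0.98  0.44  0.32  1.48 -0.14  1.25 -1.95]
```

In the tool's units: 0.162 m / 0.4 = 0.405, 0.161 m / 0.4 = 0.4025.

>>> jog_arm:
  plan: [0, 0, 0, 0, 0, 0.05, 0.6, 0, 0, 0, 0, 0, 0.1125, 0.6, 0, 0, 0, 0, 0, 0.1875, 0.6, 0, 0, 0, 0, 0, 0.2625, 0.6, 0, 0, 0, 0, 0, 0.325, 0.6, 0, 0, 0, 0, 0, 0.37, 0.6, 0, 0, 0, 0, 0, 0.3925, 0.6, 0, 0, 0, 0, 0, 0.4025, 0.6, 0, 0, 0, 0, 0, 0.405, 0.6, 0, 0, 0, 0, 0, 0.405, 0.6, 0, 0, 0, 0, 0, 0.405, 0.6]

```text
clock: 18.6
position: [0.5113, 0.4079, 0.0064]
ee_rot: [0.991, 0.13, 0.0, -0.0]
ft_force: [0.7, 0.6, 0.1]
grip_width: 0.693
grasp_force: 21.6
```

>>> jog_arm:
  plan: [0, 0, 0, 0, 0, 0.005, 0.6, 0, 0, 0, 0, 0, 0.0075, 0.6, 0, 0, 0, 0, 0, 0.01, 0.6, 0, 0, 0, 0, 0, 0.01, 0.6, 0, 0, 0, 0, 0, 0.01, 0.6]

```text
clock: 19.23
position: [0.5111, 0.4077, 0.0018]
ee_rot: [0.991, 0.13, 0.0, -0.0]
ft_force: [0.5, -0.8, -0.3]
grip_width: 0.688
grasp_force: 21.6
```

In the tool's units: 0.001 m / 0.4 = 0.0025.

>>> jog_arm:
  plan: [0, 0, 0, 0, 0, 0.0025, 0.6, 0, 0, 0, 0, 0, 0.0025, 0.6, 0, 0, 0, 0, 0, 0.0025, 0.6]

```text
clock: 19.6
position: [0.5111, 0.4077, 0.0008]
ee_rot: [0.991, 0.13, 0.0, -0.0]
ft_force: [0.1, 0.1, 0.3]
grip_width: 0.689
grasp_force: 21.6
```

In the tool's units: 0.0008 m / 0.4 = 0.002, 0.0005 m / 0.4 = 0.0013.

>>> jog_arm:
  plan: [0, 0, 0, 0, 0, 0.0013, 0.6, 0, 0, 0, 0, 0, 0.002, 0.6, 0, 0, 0, 0, 0, 0.002, 0.6]

```text
clock: 19.98
position: [0.5111, 0.4077, 0.0002]
ee_rot: [0.991, 0.13, 0.0, -0.0]
ft_force: [-1.8, -0.9, 3.4]
grip_width: 0.69
grasp_force: 21.9
```

Contact with the tray floor (3.4 N). Release gently and rise.

>>> jog_arm:
  plan: [0, 0, 0, 0, 0, 0, 0.72, 0, 0, 0, 0, 0, 0, 0.76, 0, 0, 0, 0, 0, 0, 0.85, 0, 0, 0, 0, 0, 0, 1, 0, 0, 0, 0, 0, 0, 1, 0, 0, 0, 0, 0, 0, 1, 0, 0, 0, 0, 0, 0, 1]

```text
clock: 20.85
position: [0.5111, 0.4077, 0.0]
ee_rot: [0.991, 0.13, -0.0, -0.0]
ft_force: [0.4, 0.1, -0.6]
grip_width: 1.001
grasp_force: 0.0
```

>>> jog_arm:
  plan: [0, 0, 0, 0, 0, -0.025, 1, 0, 0, 0, 0, 0, -0.075, 1, 0, 0, 0, 0, 0, -0.15, 1, 0, 0, 0, 0, 0, -0.275, 1, 0, 0, 0, 0, 0, -0.4, 1, 0, 0, 0, 0, 0, -0.5, 1, 0, 0, 0, 0, 0, -0.5, 1, 0, 0, 0, 0, 0, -0.5, 1]

```text
clock: 21.85
position: [0.511, 0.4076, 0.2006]
ee_rot: [0.991, 0.13, 0.0, -0.0]
ft_force: [0.6, -0.2, 0.2]
grip_width: 0.999
grasp_force: 0.0
```

Run:
```python
from h import *
t=eyes.camera("top");s=eyes.camera("side")
a=cv2.resize(t[140:260,160:400],(800,400),interpolation=cv2.INTER_CUBIC)[:,:480]
b=cv2.resize(s[100:260,215:343],(320,400),interpolation=cv2.INTER_CUBIC)
cv2.imwrite("pics/i.png",np.hstack([a,b]))
```

```text
(no output)
```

View pics/i.png

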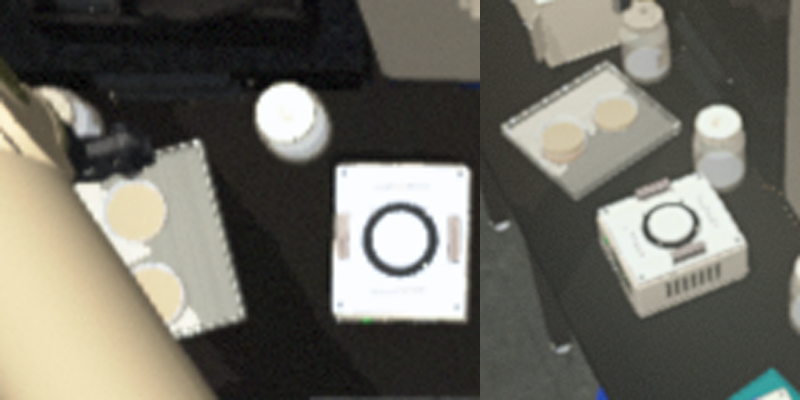

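The pictures show the plate flat on the tray's free half (left crop, around 135,210) and the stack untouched next to it. The deck is empty and the jars are in place.

```bash
python3 -c "
from workcell import manip, eyes, job, get_obs
print(job.hand_in())"
```

```text
the job is handed in; nothing more can be done
None
```

The sieve head is standing upright on the teal mat and the culture plate is lying flat on the steel tray beside the stack. The jars and stack looked undisturbed in the last pictures, nothing was dropped, and the job was handed in at about 22 s.

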